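# Load the pedal embossing press and work its pedal

### The job

A packer has been left in the jaws of the pedal press: take from the rack the wooden blank that suits the gap it leaves (the wide blank for the wide gap, the narrow one for the narrow gap) and stand it upright on the press plate in that gap, centred along the cheeks, set down gently and not dropped. Then press the pedal right down to its stop, keep it there for a moment, and let it come all the way up again with the blank still in place. Leave the other blank in the rack, and do not disturb the mallet, glue bottle or screwdriver.

Things in the scene. Friction and masses are not known exactly. Their poses are not given: they have to be found in the camera images.
- press: Pedal embossing press, fixed. Origin on the bench under the middle between its two cheeks; x from its front to its hinged arm, y to its left, z up. Grey base plate 12 mm thick, x -95 to 155, y -160 to 140 mm. A packer stands against the far cheek; the blank goes on the plate between front cheek and packer, its x (width) along the press's x, y ends open.
- pedal (a joint): Spring pedal of the press, hinge angle: 0 fully up (at rest), 0.32 rad down at its stop. Hinge axis parallel to the press's y at press x 60, y -115, z 75 mm; the pedal reaches 185 mm from it towards the press's -x. Fully down takes about 12 N at the pad; springs back when let go.
- pedal_pad (a point): Middle of the top face of the pedal's steel tread plate (70 mm in x, 60 mm in y, 8 thick); moves with the pedal. At rest it is 84 mm above the bench at press x -90, y -115 mm; about 46 mm lower when fully down.
- cheek_top (a point): Middle of the top of the press's front cheek, 104 mm above the bench. The two steel cheeks are each 10 thick and 70 wide (press y -35 to 35 mm): front cheek at press x -43 to -33, far cheek at x 43 to 53 mm, same height.
- pivot (a point): Pivot of the press's arm, 122 mm above the bench, between bearings (press x 107 to 143, 137 mm high) behind the far cheek. At rest the arm leans up and back to about 260 mm above the bench, its foot no further forward than press x 110 mm; as the pedal goes down it swings over until the foot is just above a blank in the gap.
- packer_slot (a point): Point on the press plate (12 mm above the bench) at the foot of the far cheek's inner face, middle of its width: the packer in use has its origin here.
- thin_packer: Aluminium packer plate 10 mm thick, 70 wide (y), 92 tall, fixed. Origin at the foot of its far (+x) face, axes as the press's. Stands either in the jaws (origin at packer_slot), leaving the wide gap of 66 mm, or parked on the press plate 113 mm to the left (+y) of the slot.
- thick_packer: Aluminium packer plate 26 mm thick, otherwise as the thin one. When it is the one in the jaws it leaves the narrow gap of 50 mm. One packer is always in the jaws, the other parked.
- thin_seat (a point): Point 43 mm to -x of thin_packer's origin: when the thin packer is in the jaws, the middle of the wide gap on the plate, where the wide blank's origin belongs. Meaningless while that packer is parked.
- thick_seat (a point): Point 51 mm to -x of thick_packer's origin: when the thick packer is in the jaws, the middle of the narrow gap on the plate, where the narrow blank's origin belongs. Meaningless while that packer is parked.
- rack: Plywood rack, fixed, 80 (x) by 170 (y) mm, floor 12 mm thick; three upright walls 10 thick (at y -80, 0, 80 mm), as long as the rack in x, top 104 mm above the bench, make two bays 70 mm wide (centres y -40 and 40 mm), open above and at both x ends. Origin on the bench under its centre.
- wide_blank: Loose plain beech block 60 (x) by 64 (y) by 70 (z) mm, about 0.19 kg, origin at the centre of its underside. Starts in either bay of the rack, on its floor, the bay walls close along its y faces: there only its x faces can be gripped, in the press only its y faces, so it must be set down on the bench and regrasped between.
- narrow_blank: Loose plain beech block 44 (x) by 64 (y) by 70 (z) mm, about 0.14 kg, otherwise as the wide one; starts in the other bay.
- mallet: Bystander: loose wooden mallet lying down, head 70 (x) by 110 (y) by 60 (z) mm, handle 26 mm thick reaching 205 mm to -x from the origin, which is at the centre of the head's underside.
- glue_bottle: Bystander: white bottle standing, 52 mm diameter, 140 mm tall, origin at the centre of its underside.
- screwdriver: Bystander: screwdriver lying along its x, 200 mm long, about 30 mm high, origin below its middle.
Things that resemble listed ones, but are neither listed nor needed, are in the scene too. What is shaped like the narrow_blank but green is not meant.

How it is judged:
By the outcome, as a careful person would: the job done as asked, in the order asked, and still so for the second after the job is handed in, with the robot touching nothing.
It also fails if it takes over 72 s, if anything falls off the work surface, if the arm or the gripper's body presses on something with over 40 N, if the wrist force passes 120 N, or if a joint passes its speed limit or range.

### The arm

A 6-joint arm with a two-finger parallel gripper is mounted at the origin on the work surface. World frame = base frame: x ahead of the robot, y to its left, z up, the work surface at z = 0. Lengths are in mm, angles in rad, forces in N, time in s.
With the tool pointing down it reaches from about 300 to 775 mm from the base axis. Payload 14.6 kg.
Tool frame: the origin (TCP) lies on the centre line of the jaws, within the pads' length; the fingertips stand 25 mm ahead of it and the grasp point (between the pads) lies 6 mm ahead of it; z points along the fingers, y is the line along which they close (so a half turn about z gives the same grasp; the last joint's range is limited). The gripper opens to 94 mm and grips with 3 to 60 N. Pads are 16 mm wide; open, the fingers measure 119 mm over their backs; the gripper's body (75 mm by 177 mm) begins 78 mm behind the grasp point.
Start: joints at [-1.403, 0.3, 1.521, -0, 1.321, -0.067], TCP at [127.95, -534.9, 230.446] pointing down, gripper open.
Joint ranges: [-3.03, 3.03], [-0.79, 2.21], [0.23, 2.52], [-1.04, 4.18], [0, 3.07], [-2.55, 2.55]. Speed limits (rad/s): [2.22, 2.22, 2.57, 3.14, 3.14, 3.14].

### API

Orientations are given as a unit quaternion [w, x, y, z].
In Python, from bench import env gives the robot as it stands. The module is installed in compiled form; this text tells all that it offers.
- The arm moves only by the tool step_arm, never from a script. Its argument "rows" is a list of rows, each a list of 6 numbers: the shift along the tool's x, y, z in mm, then the turn, a rotation vector about the tool's x, y, z in degrees. In form: [[dx, dy, dz, ax, ay, az], ...]. A call has exactly 5 rows; each row shifts and turns the commanded pose from where the row before left it, along the tool's axes as they then stand; what a row does not reach is not made up. A row lasts 1/12 s, in which the tool goes at most 41.7 mm and 7.16 degrees, less where a joint would pass 70% of its speed; a pose out of reach is approached as far as the arm can. A call with a gripper value outside its range is refused whole. "claw" is the closure, from -1 (fully open) to 1 (shut), set as the call begins (left out, the last holds). The fingers move at their own pace and stop on an object; "squeeze" is the grip in N (left out, the last holds). Time passes only in rows, so rows that do not move let the fingers close, or fill a call up. It gives the time, the measured TCP pose, the force, the opening and the grip force at its end, in the units of the state.
- env.read_state(): the state, without advancing time (a new reading comes with each control period).
- env.get_image(name): name is "scene" or "side" or "wrist"; returns (picture, depth): 384x512x3 uint8, red, green, blue; 384x512 float32, mm along the optical axis (not along the pixel's ray), 0 where there is no reading.
- env.camera_info(name): a dict with "K" (3x3 intrinsics, pixels), "k1" (the pictures are not rectified: a ray, as slopes to the right and down, at radius r is drawn at 1 + k1 r^2 times it, then the intrinsics apply), "pose" (4x4, takes a point from camera to world coordinates); the wrist camera has in their place "hand_eye" (4x4, takes a point from camera to tool coordinates, whose origin is the TCP and whose axes are the flange's). Camera axes: x right, y up, looking along -z (the intrinsics and any distortion apply to the point x, -y, -z); pixel columns grow to the right and rows downward; lengths in mm; the calibration is good to about 2 mm. A picture is of the moment at which its call begins: read the wrist's pose just before it. camera_info takes no time and is no camera call.
- env.finish_job(): hands the job in; it is judged then, once.
The state is a dict: "t": time; "joints": joint angles; "joint_vel": joint speeds; "effort": joint torques, N m; "tool_pos": TCP position; "orientation": TCP orientation; "contact_force": force on the tool from outside, world axes, zero at the start; "ft_torque": the same for the moment, N m; "opening": opening from 0.0 (shut) to 1.0 (fully open); "gripper_force": force on a finger pad.
Only numpy, scipy, OpenCV 4.12 (cv2) and the standard library are available. Lean on these libraries where they do the work, as an engineer would, in place of code of your own. Each camera call takes 0.05 s, during which the arm holds its last target. There are 200 camera calls.

## Working session

There is one attempt and no reset: what is moved stays moved. The work goes in short steps, Python scripts to look and compute and a tool call to move; the robot and the scene stay as the last step left them, time stands still between calls to the robot, and variables do not carry over. Pictures are saved under pics/ and viewed, at most 10 in all, crops included, and the job is handed in when it is done.

Besides the shell and the picture viewer there is one more tool, called after "Request:" by a JSON object that holds its "fn" and its "kwargs", one argument or row to a line. step_arm: Moves the arm, as the interface text tells. Its arguments: {"type":"object","properties":{"rows":{"type":"array"},"claw":{"type":"number"},"squeeze":{"type":"number"}},"required":["rows"]}

```bash
mkdir -p pics; cat > h.py <<'E'
import numpy as np, cv2
from bench import env
from scipy.spatial.transform import Rotation as R
def cloud(name):
    st=env.read_state(); img,d=env.get_image(name); ci=env.camera_info(name)
    K=np.array(ci["K"]); k1=ci["k1"]
    if name=="wrist":
        T=np.eye(4); q=st["orientation"]; T[:3,:3]=R.from_quat([q[1],q[2],q[3],q[0]]).as_matrix(); T[:3,3]=st["tool_pos"]
        P=T@np.array(ci["hand_eye"])
    else: P=np.array(ci["pose"])
    v,u=np.mgrid[0:384,0:512].astype(np.float32)
    dist=np.array([k1,0,0,0,0],float)
    n=cv2.undistortPoints(np.stack([u.ravel(),v.ravel()],1)[:,None].astype(np.float64),K.astype(float),dist)[:,0].reshape(384,512,2)
    X=np.stack([n[...,0]*d,-n[...,1]*d,-d],-1)@P[:3,:3].T+P[:3,3]
    X[d==0]=np.nan
    return img,d,X
E
python3 - <<'E'
from h import *
s=env.read_state(); print(s["t"],s["tool_pos"],s["orientation"],s["opening"])
for n in("scene","side"):
    img,d,X=cloud(n); cv2.imwrite(f"pics/{n}0.png",img[...,::-1]); np.savez(f"{n}0.npz",img=img,X=X)
    print(n,env.camera_info(n))
E
```

```text
0.0 [ 127.91349406 -534.68939328  229.90628318] [-5.53652187e-04  9.93117951e-01  1.17117160e-01 -2.28068866e-05] 1.0031240694817536
scene {'K': array([[448.87513583,   0.        , 252.08100714],
       [  0.        , 448.87513583, 191.35693854],
       [  0.        ,   0.        ,   1.        ]]), 'k1': 0.017645233995577485, 'pose': array([[-5.45108953e-01, -4.84888252e-01,  6.83914916e-01,
         1.23050301e+03],
       [ 8.38358122e-01, -3.18629065e-01,  4.42302135e-01,
         4.61819855e+02],
       [ 3.44806125e-03,  8.14468479e-01,  5.80197560e-01,
         7.05338346e+02],
       [ 0.00000000e+00,  0.00000000e+00,  0.00000000e+00,
         1.00000000e+00]])}
side {'K': array([[493.8528975 ,   0.        , 255.68045333],
       [  0.        , 493.8528975 , 190.42518181],
       [  0.        ,   0.        ,   1.        ]]), 'k1': -0.21956259877075773, 'pose': array([[-7.95331188e-01,  3.95883518e-01, -4.59047428e-01,
        -7.01788944e+01],
       [-6.06125027e-01, -5.09638055e-01,  6.10640241e-01,
         7.29172081e+02],
       [ 7.79436896e-03,  7.63901363e-01,  6.45285948e-01,
         9.19679871e+02],
       [ 0.00000000e+00,  0.00000000e+00,  0.00000000e+00,
         1.00000000e+00]])}
```

View pics/scene0.png

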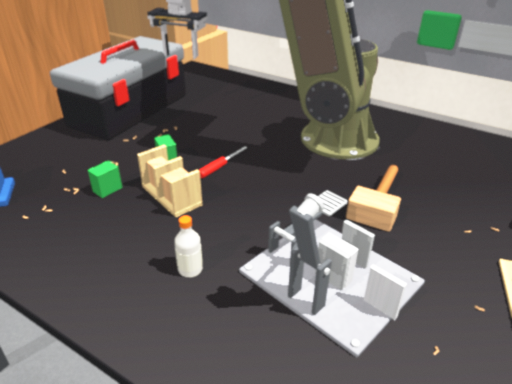

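View pics/side0.png

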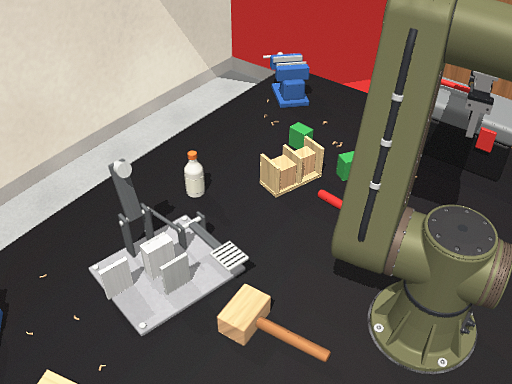

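The scene view shows the press (330,270 px), with its parked packer at (385,290), and the rack at (170,180). The bottle is at (188,250), the mallet at (375,205) and the screwdriver at (215,165). The side view shows the in-jaw packer at (160,258) and the pedal tread at (230,255). Next I'll build a top-down height map from both clouds.

```bash
python3 - <<'E'
from h import *
x0,y0,s=150,-450,1.0   # x 150..800 , y -450..350
H=np.full((800,650),0.0); C=np.zeros((800,650,3),np.uint8)
for n in("scene0","side0"):
    D=np.load(n+".npz"); X=D["X"].reshape(-1,3); c=D["img"].reshape(-1,3)
    ok=np.isfinite(X).all(1)&(X[:,2]>8)&(X[:,2]<300); X=X[ok];c=c[ok]
    i=((X[:,1]-y0)).astype(int); j=((X[:,0]-x0)).astype(int)
    m=(i>=0)&(i<800)&(j>=0)&(j<650)
    for a,b,z,cc in zip(i[m],j[m],X[m,2],c[m]):
        if z>H[a,b]: H[a,b]=z; C[a,b]=cc
Hs=cv2.dilate((np.clip(H,0,255)).astype(np.uint8),np.ones((2,2)))
V=cv2.applyColorMap(Hs,cv2.COLORMAP_JET); V[Hs==0]=0
V=V.transpose(1,0,2)[::-1,::-1]  # x up, y left
V=cv2.resize(V,(738,600)); cv2.imwrite("pics/top0.png",V)
E
```

```text
(no output)
```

View pics/top0.png

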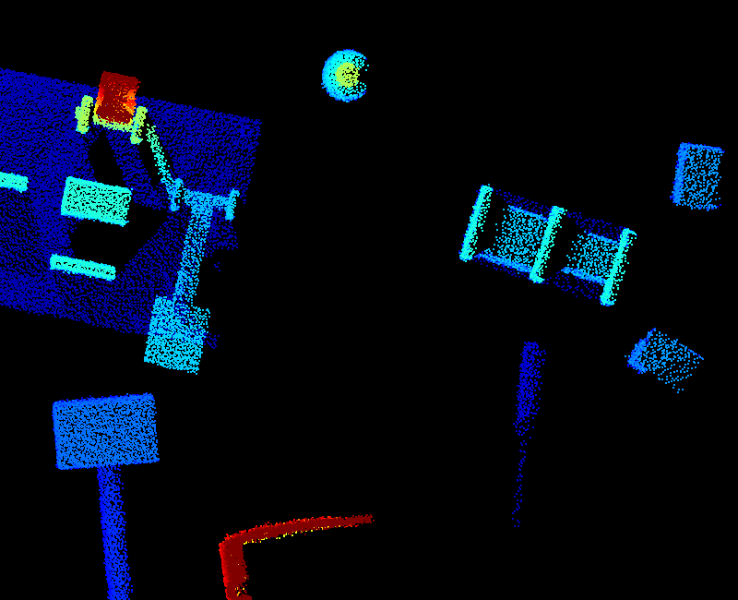

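The press's jaws hold the thick packer (far cheek and packer together look about 36 mm thick) and the thin one is parked. That makes it the narrow gap, so I need the narrow blank, which looks to be in the rack's right bay. I'll fit the poses next.

```bash
cat > fit.py <<'E'
from h import *
def rect(P):
    lo,hi=None,None
    (c,(w,h),a)=cv2.minAreaRect(P.astype(np.float32)); return np.round(c,1),np.round((w,h),1),round(a,1)
def px(u,v): return 150+(600-v)/0.923, -450+(738-u)/0.923
def box(X,u0,u1,v0,v1,z0,z1):
    xa,yb=px(u0,v0); xb,ya=px(u1,v1)
    m=(X[:,0]>xb)&(X[:,0]<xa)&(X[:,1]>ya)&(X[:,1]<yb)&(X[:,2]>z0)&(X[:,2]<z1); return X[m]
E
python3 - <<'E'
from fit import *
B={"front":(45,120,250,284,99,110),"farblk":(55,138,172,230,99,110),"parked":(0,30,168,195,99,110),"pad":(140,215,290,378,70,100),
"wallL":(455,495,180,265,98,110),"wallM":(525,565,200,287,98,110),"wallR":(595,640,225,310,98,110),"blkL":(494,548,195,275,72,90),"blkR":(566,622,215,290,72,90),"bottle":(315,375,45,105,20,150),"mallet":(40,170,385,475,50,70),"pivarm":(70,150,65,140,150,300),"pivbear":(70,150,65,140,110,150)}
for n in("scene0","side0"):
    X=np.load(n+".npz")["X"].reshape(-1,3); X=X[np.isfinite(X).all(1)]
    print(n, "bench z",np.median(X[(np.abs(X[:,2])<12)&(X[:,0]>200)&(X[:,0]<800)&(np.abs(X[:,1])<300)][:,2]))
    for k,b in B.items():
        P=box(X,*b)
        if len(P)>15: print(k,len(P),*rect(P[:,:2]),"z",np.round(np.percentile(P[:,2],[5,50,95]),1))
E
```

```text
scene0 bench z 0.9274282936974032
front 158 [510.8 260. ] [70.4 12.8] 78.6 z [100.  104.1 106.3]
farblk 511 [582.1 245.3] [71.1 38.6] 78.7 z [100.7 104.6 106.3]
parked 94 [603.6 335.7] [30.  11.8] 80.1 z [ 99.9 104.6 106.4]
pad 423 [443.4 157.9] [60.3 85.1] 80.6 z [79.2 84.8 87.1]
wallL 140 [ 559.4 -167.1] [15.2 79.8] 73.6 z [ 98.5 103.3 105.8]
wallM 131 [ 536.1 -243. ] [15.6 81.4] 70.8 z [ 98.6 103.4 105.7]
wallR 122 [ 510.4 -320.5] [17.8 82.2] 69.0 z [ 98.9 102.9 106. ]
blkL 270 [ 539.1 -217.4] [50.3 63.5] 73.4 z [77.7 82.6 87.8]
blkR 197 [ 515.5 -299.5] [43.6 54.7] 76.6 z [78.4 82.5 88.1]
bottle 1110 [724.6 -24.2] [40.6 51.8] 25.3 z [ 26.5  82.1 139.6]
mallet 914 [332.9 235.4] [ 75.1 109.4] 4.2 z [52.5 60.4 62.7]
pivarm 1308 [695.9 222.2] [41.3 46.8] 78.7 z [160.5 240.6 270.7]
pivbear 534 [679.  229.5] [37.1 77.3] 4.5 z [112.6 131.5 146.2]
side0 bench z -0.25303598470054567
front 139 [509.4 258.7] [68.2 13.4] 79.3 z [100.1 102.8 105.7]
farblk 363 [580.5 245. ] [70.5 40.7] 77.0 z [100.3 103.4 106.4]
parked 57 [602.4 335.5] [30.9 15.1] 71.9 z [ 99.9 102.8 106.4]
pad 680 [443.2 155.8] [61.9 87.2] 78.3 z [78.5 83.1 85.9]
wallL 93 [ 556.1 -167.6] [15.5 83.1] 75.1 z [ 98.6 102.  105.2]
wallM 84 [ 532.5 -244.3] [14.  80.1] 72.8 z [ 98.8 102.8 106.2]
wallR 86 [ 508.6 -320.9] [16.6 78. ] 72.6 z [ 98.7 103.  105.7]
blkL 272 [ 540.5 -214.1] [57.2 65.6] 74.9 z [76.5 81.1 85.7]
blkR 215 [ 518.3 -295.2] [58.6 48.6] 68.9 z [74.5 81.4 87.8]
bottle 592 [710.8 -23.1] [51.4 41. ] 57.1 z [ 25.2  77.6 137.9]
mallet 1422 [330.6 234.6] [ 71.8 110.8] 4.7 z [54.6 59.3 62.2]
pivarm 888 [690.6 223. ] [41.6 51. ] 77.1 z [155.6 212.3 268.4]
pivbear 397 [670.7 225.8] [81.1 38.1] 82.8 z [116.8 132.8 147. ]
```

Request:
{"fn": "step_arm", "kwargs": {
  "rows": [
    [29.5,-10.3,0,0,0,0],
    [29.5,-10.3,0,0,0,0],
    [29.5,-10.3,0,0,0,0],
    [29.5,-10.3,0,0,0,0],
    [29.5,-10.3,0,0,0,0]
  ],
  "claw": -1
}}

```text
t: 0.52
tool_pos: [260.4, -449.4, 230.2]
orientation: [-0.0, 0.993, 0.117, -0.0]
contact_force: [0.2, -0.1, 0.2]
opening: 0.997
gripper_force: 0.0
```

Request:
{"fn": "step_arm", "kwargs": {
  "rows": [
    [29.5,-10.3,0,0,0,0],
    [29.5,-10.3,0,0,0,0],
    [29.5,-10.3,0,0,0,0],
    [29.5,-10.3,0,0,0,0],
    [29.5,-10.3,0,0,0,0]
  ]
}}

```text
t: 0.93
tool_pos: [392.0, -365.0, 230.2]
orientation: [-0.0, 0.993, 0.117, -0.0]
contact_force: [0.6, -0.9, -0.3]
opening: 1.0
gripper_force: 0.0
```

Request:
{"fn": "step_arm", "kwargs": {
  "rows": [
    [29.5,-10.3,0,0,0,0],
    [29.5,-10.3,0,0,0,0],
    [29.5,-10.3,0,0,0,0],
    [29.5,-10.3,0,0,0,0],
    [29.5,-10.3,0,0,0,0]
  ]
}}

```text
t: 1.35
tool_pos: [523.5, -280.5, 230.1]
orientation: [-0.0, 0.993, 0.117, -0.0]
contact_force: [1.0, -0.4, -0.8]
opening: 0.997
gripper_force: 0.0
```

Request:
{"fn": "step_arm", "kwargs": {
  "rows": [
    [0,0,0,0,0,-5.9],
    [0,0,0,0,0,-5.9],
    [0,0,0,0,0,-5.9],
    [0,0,0,0,0,-5.9],
    [0,0,0,0,0,-5.9]
  ]
}}

```text
t: 1.77
tool_pos: [522.3, -281.5, 230.0]
orientation: [-0.0, 0.93, 0.369, -0.0]
contact_force: [-0.1, 0.1, -0.1]
opening: 1.005
gripper_force: 0.0
```

Request:
{"fn": "step_arm", "kwargs": {
  "rows": [
    [0,0,0,0,0,-5.9],
    [0,0,0,0,0,-5.9],
    [0,0,0,0,0,-5.9],
    [0,0,0,0,0,-5.9],
    [0,0,0,0,0,-5.9]
  ]
}}

```text
t: 2.18
tool_pos: [522.3, -281.6, 230.0]
orientation: [-0.0, 0.805, 0.593, -0.0]
contact_force: [-0.3, 0.5, -0.4]
opening: 1.0
gripper_force: 0.0
```

```bash
python3 - <<'E'
from fit import *
img,d,X=cloud("wrist"); cv2.imwrite("pics/w1.png",img[...,::-1]); np.savez("w1.npz",img=img,X=X)
a=np.deg2rad(-17.5); ex=np.array([np.cos(a),np.sin(a)]); ey=np.array([-ex[1],ex[0]]); o=np.array([534,-244.])
def rep(n,X):
    X=X.reshape(-1,3); X=X[np.isfinite(X).all(1)]; p=(X[:,:2]-o)@np.stack([ex,ey],1); z=X[:,2]
    print(n)
    for nm,y in (("L",40),("R",-40)):
        m=(np.abs(p[:,1]-y)<31)&(np.abs(p[:,0])<60)&(z>76)&(z<90); q=p[m]
        if len(q): print(nm,len(q),"x",np.percentile(q[:,0],[1,5,95,99]).round(1),"y",np.percentile(q[:,1],[1,99]).round(1),"z",np.median(z[m]).round(1), rect(q))
    for y in(-80,0,80):
        m=(np.abs(p[:,1]-y)<11)&(np.abs(p[:,0])<60)&(z>97)&(z<112); q=p[m]
        if len(q)>20: print("wall",y,len(q),rect(q),np.median(z[m]).round(1))
rep("w",X); 
for n in("scene0","side0"): rep(n,np.load(n+".npz")["X"])
E
```

```text
w
L 5361 x [-31.5 -29.   24.8  27.3] y [ 9.6 70.7] z 80.8 (array([-1.9, 40.1]), array([60.3, 61.7]), 0.0)
R 3203 x [-19.6 -17.7  21.9  23.8] y [-70.3 -10.2] z 80.7 (array([  2.3, -40.4]), array([61.2, 44.1]), 89.3)
wall -80 1135 (array([  0.5, -80.7]), array([10.9, 79.3]), 89.4) 102.5
wall 0 1260 (array([ 0.6, -0.8]), array([79.3,  9.9]), 0.1) 102.7
wall 80 1588 (array([ 0.6, 78.5]), array([80.7, 10.2]), 0.1) 102.8
scene0
L 196 x [-32.4 -28.6  26.5  27.7] y [ 9.6 46.6] z 82.4 (array([-2.3, 29.4]), array([40. , 60.8]), 89.3)
R 124 x [-19.7 -16.9  25.   25.8] y [-69.9 -38. ] z 82.4 (array([  2.6, -53.1]), array([46.4, 33.9]), 0.8)
wall -80 136 (array([  0.5, -80.1]), array([17.8, 82.2]), 86.5) 102.6
wall 0 137 (array([1.7, 1.5]), array([15.6, 81.4]), 88.3) 103.3
wall 80 147 (array([ 1.1, 81. ]), array([79.8, 15.2]), 1.1) 103.2
side0
L 238 x [-34.9 -32.9  23.   27.2] y [10.1 62.5] z 81.1 (array([-3. , 36.3]), array([56.9, 64.8]), 87.1)
R 151 x [-22.4 -21.2  20.2  23.5] y [-70.5 -25.9] z 81.4 (array([  1.3, -47.6]), array([46.8, 48.5]), 87.9)
wall -80 95 (array([ -2.1, -81. ]), array([79.9, 16.6]), 0.1) 102.6
wall 0 89 (array([ 0.5, -0.3]), array([14.3, 84. ]), 89.1) 102.6
wall 80 95 (array([-1.9, 79.5]), array([83.2, 15.5]), 2.6) 101.9
```

View pics/w1.png

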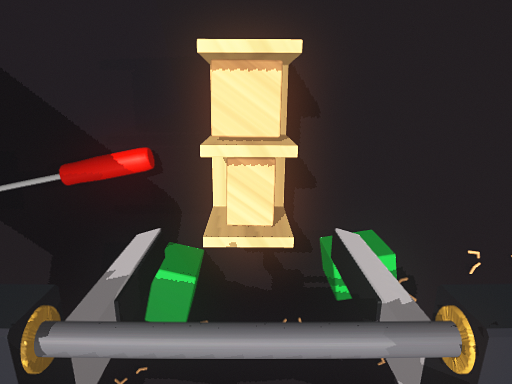

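The wrist view shows the rack: the wide blank is in the upper bay (245,100 px) and the narrow blank (44 mm) in the lower bay (250,193). Both green blocks are well clear. Now I'll grip the narrow blank.

Request:
{"fn": "step_arm", "kwargs": {
  "rows": [
    [-1,2.2,17,0,0,0],
    [0,0,17,0,0,0],
    [0,0,17,0,0,0],
    [0,0,17,0,0,0],
    [0,0,17,0,0,0]
  ]
}}

```text
t: 2.65
tool_pos: [524.0, -283.2, 144.4]
orientation: [-0.0, 0.807, 0.59, -0.0]
contact_force: [0.2, -0.2, -0.4]
opening: 1.003
gripper_force: 0.0
```

Request:
{"fn": "step_arm", "kwargs": {
  "rows": [
    [0,0,17,0,0,0],
    [0,0,17,0,0,0],
    [0,0,17,0,0,0],
    [0,0,17,0,0,0],
    [0,0,17,0,0,0]
  ]
}}

```text
t: 3.07
tool_pos: [524.0, -283.2, 59.4]
orientation: [-0.0, 0.807, 0.59, -0.0]
contact_force: [1.3, 0.1, 0.2]
opening: 1.002
gripper_force: 0.0
```

Request:
{"fn": "step_arm", "kwargs": {
  "rows": [
    [0,0,0,0,0,0],
    [0,0,0,0,0,0],
    [0,0,0,0,0,0],
    [0,0,0,0,0,0],
    [0,0,0,0,0,0]
  ],
  "claw": 1,
  "squeeze": 20
}}

```text
t: 3.48
tool_pos: [524.5, -283.6, 61.5]
orientation: [0.001, 0.807, 0.591, 0.0]
contact_force: [-0.8, -0.4, 0.2]
opening: 0.681
gripper_force: 0.0
```

Request:
{"fn": "step_arm", "kwargs": {
  "rows": [
    [0,0,0,0,0,0],
    [0,0,0,0,0,0],
    [0,0,0,0,0,0],
    [0,0,0,0,0,0],
    [0,0,0,0,0,0]
  ]
}}

```text
t: 3.9
tool_pos: [524.2, -283.3, 60.7]
orientation: [0.0, 0.807, 0.591, 0.0]
contact_force: [-0.1, 1.0, 3.5]
opening: 0.466
gripper_force: 20.0
```

Request:
{"fn": "step_arm", "kwargs": {
  "rows": [
    [0,0,-20,0,0,0],
    [0,0,-25,0,0,0],
    [0,0,-25,0,0,0],
    [0,0,-25,0,0,0],
    [0,0,-30,0,0,0]
  ]
}}

```text
t: 4.32
tool_pos: [523.6, -283.0, 185.5]
orientation: [-0.001, 0.807, 0.591, -0.0]
contact_force: [-0.1, 0.4, -2.1]
opening: 0.469
gripper_force: 19.9
```

Request:
{"fn": "step_arm", "kwargs": {
  "rows": [
    [18,-12,0,0,0,0],
    [22.8,-15,0,0,0,0],
    [22.8,-15,0,0,0,0],
    [22.8,-15,0,0,0,0],
    [22.8,-15,0,0,0,0]
  ]
}}

```text
t: 4.73
tool_pos: [487.7, -156.3, 185.1]
orientation: [-0.0, 0.807, 0.591, -0.0]
contact_force: [0.3, 0.3, -1.7]
opening: 0.464
gripper_force: 19.9
```

Request:
{"fn": "step_arm", "kwargs": {
  "rows": [
    [22.8,-15,0,0,0,0],
    [22.8,-15,0,0,0,0],
    [22.8,-15,0,0,0,0],
    [22.8,-15,0,0,0,0],
    [18,-12,0,0,0,0]
  ]
}}

```text
t: 5.15
tool_pos: [451.9, -30.1, 185.3]
orientation: [-0.0, 0.807, 0.591, -0.0]
contact_force: [1.2, -0.2, -1.8]
opening: 0.467
gripper_force: 19.9
```

Request:
{"fn": "step_arm", "kwargs": {
  "rows": [
    [0,0,20,0,0,0],
    [0,0,30,0,0,0],
    [0,0,30,0,0,0],
    [0,0,25,0,0,0],
    [0,0,15,0,0,0]
  ]
}}

```text
t: 5.57
tool_pos: [451.4, -31.4, 62.9]
orientation: [-0.001, 0.807, 0.591, -0.001]
contact_force: [-0.0, 0.0, -2.4]
opening: 0.466
gripper_force: 19.9
```

Request:
{"fn": "step_arm", "kwargs": {
  "rows": [
    [0,0,4,0,0,0],
    [0,0,2,0,0,0],
    [0,0,2,0,0,0],
    [0,0,1,0,0,0],
    [0,0,1,0,0,0]
  ]
}}

```text
t: 5.98
tool_pos: [453.2, -31.7, 56.2]
orientation: [0.001, 0.807, 0.591, 0.001]
contact_force: [0.8, 1.2, -1.4]
opening: 0.472
gripper_force: 19.9
```

Request:
{"fn": "step_arm", "kwargs": {
  "rows": [
    [0,0,1,0,0,0],
    [0,0,1,0,0,0],
    [0,0,0.5,0,0,0],
    [0,0,0,0,0,0],
    [0,0,0,0,0,0]
  ]
}}

```text
t: 6.4
tool_pos: [452.7, -31.7, 53.0]
orientation: [0.0, 0.807, 0.591, -0.0]
contact_force: [0.2, -0.1, -2.4]
opening: 0.467
gripper_force: 19.9
```

Still about 4 mm up, so I'll keep going in small steps until contact.

Request:
{"fn": "step_arm", "kwargs": {
  "rows": [
    [0,0,1,0,0,0],
    [0,0,1,0,0,0],
    [0,0,1,0,0,0],
    [0,0,0,0,0,0],
    [0,0,0,0,0,0]
  ]
}}

```text
t: 6.82
tool_pos: [452.7, -31.6, 49.9]
orientation: [-0.0, 0.807, 0.591, -0.0]
contact_force: [0.3, -1.0, -2.1]
opening: 0.47
gripper_force: 19.9
```

Request:
{"fn": "step_arm", "kwargs": {
  "rows": [
    [0,0,0.5,0,0,0],
    [0,0,0.5,0,0,0],
    [0,0,0.5,0,0,0],
    [0,0,0,0,0,0],
    [0,0,0,0,0,0]
  ]
}}

```text
t: 7.23
tool_pos: [452.7, -31.7, 48.7]
orientation: [0.0, 0.807, 0.591, 0.0]
contact_force: [-2.6, -0.7, 4.8]
opening: 0.467
gripper_force: 19.9
```

Request:
{"fn": "step_arm", "kwargs": {
  "rows": [
    [0,0,0,0,0,0],
    [0,0,0,0,0,0],
    [0,0,0,0,0,0],
    [0,0,0,0,0,0],
    [0,0,0,0,0,0]
  ],
  "claw": -1
}}

```text
t: 7.65
tool_pos: [452.7, -31.7, 48.4]
orientation: [0.0, 0.807, 0.591, 0.0]
contact_force: [0.5, -0.3, 0.8]
opening: 0.782
gripper_force: 0.0
```

Request:
{"fn": "step_arm", "kwargs": {
  "rows": [
    [0,0,-10,0,0,0],
    [0,0,-30,0,0,0],
    [0,0,-30,0,0,0],
    [0,0,-40,0,0,0],
    [0,0,-40,0,0,0]
  ]
}}

```text
t: 8.07
tool_pos: [452.0, -31.5, 200.7]
orientation: [-0.0, 0.807, 0.591, -0.0]
contact_force: [0.4, 0.4, 0.3]
opening: 0.997
gripper_force: 0.0
```

Request:
{"fn": "step_arm", "kwargs": {
  "rows": [
    [0,0,0,0,0,-6],
    [0,0,0,0,0,-6],
    [0,0,0,0,0,-6],
    [0,0,0,0,0,-6],
    [0,0,0,0,0,-6]
  ]
}}

```text
t: 8.48
tool_pos: [452.6, -31.6, 199.3]
orientation: [0.0, 0.624, 0.781, 0.0]
contact_force: [0.9, -0.4, 1.0]
opening: 1.002
gripper_force: 0.0
```

Request:
{"fn": "step_arm", "kwargs": {
  "rows": [
    [0,0,0,0,0,-6],
    [0,0,0,0,0,-6],
    [0,0,0,0,0,-6],
    [0,0,0,0,0,-6],
    [0,0,0,0,0,-6]
  ]
}}

```text
t: 8.9
tool_pos: [452.6, -31.6, 199.2]
orientation: [0.0, 0.401, 0.916, 0.0]
contact_force: [0.1, 0.3, -0.7]
opening: 1.002
gripper_force: 0.0
```

Request:
{"fn": "step_arm", "kwargs": {
  "rows": [
    [0,0,0,0,0,-6],
    [0,0,0,0,0,-6],
    [0,0,0,0,0,-6],
    [0,0,0,0,0,-6],
    [0,0,0,0,0,-6]
  ]
}}

```text
t: 9.32
tool_pos: [452.6, -31.6, 199.2]
orientation: [0.0, 0.15, 0.989, -0.0]
contact_force: [0.1, -0.5, 0.1]
opening: 0.999
gripper_force: 0.0
```

```bash
python3 - <<'E'
from fit import *
s=env.read_state(); q=s["orientation"]; M=R.from_quat([q[1],q[2],q[3],q[0]]).as_matrix()
print(s["t"],s["tool_pos"],"tooly ang",np.degrees(np.arctan2(M[1,1],M[0,1])),s["joints"])
for n in ("wrist","scene","side"):
    img,d,X=cloud(n)
    X=X.reshape(-1,3); X=X[np.isfinite(X).all(1)]
    P=X[(np.abs(X[:,0]-453)<70)&(np.abs(X[:,1]+32)<70)&(X[:,2]>62)&(X[:,2]<78)]
    if n!="wrist": P=P[(P[:,2]>66)]
    if len(P)>10: print(n,len(P),rect(P[:,:2]),np.median(P[:,2]),P.mean(0))
    if n=="wrist": cv2.imwrite("pics/w2.png",img[...,::-1])
E
```

```text
9.3167 [452.62298184 -31.64046997 199.2248448 ] tooly ang 72.75154604745236 [-1.50541836e-01  1.14818989e-01  1.82049797e+00 -4.35012887e-06
  1.20573106e+00 -1.42029428e+00]
wrist 3770 (array([451.8, -33.1]), array([64.1, 44.3]), 71.9) 68.79367433266478 [450.65759968 -32.80462274  68.71469376]
scene 293 (array([452.5, -31.2]), array([68.5, 46.9]), 69.9) 70.50424483933602 [454.87299946 -29.62117297  70.34459825]
side 303 (array([450.8, -31.7]), array([65.8, 47.4]), 72.6) 69.30985983325729 [450.12346127 -30.82510402  69.30354565]
```

Request:
{"fn": "step_arm", "kwargs": {
  "rows": [
    [0,0,20,0,0,0],
    [0,0,22,0,0,0],
    [0,0,22,0,0,0],
    [0,0,22,0,0,0],
    [0,0,20,0,0,0]
  ]
}}

```text
t: 9.88
tool_pos: [452.5, -31.6, 91.6]
orientation: [0.0, 0.155, 0.988, 0.0]
contact_force: [1.1, -0.1, -0.3]
opening: 1.0
gripper_force: 0.0
```

Request:
{"fn": "step_arm", "kwargs": {
  "rows": [
    [0,0,18,0,0,0],
    [0,0,12,0,0,0],
    [0,0,8,0,0,0],
    [0,0,0,0,0,0],
    [0,0,0,0,0,0]
  ]
}}

```text
t: 10.3
tool_pos: [452.9, -31.7, 54.8]
orientation: [-0.0, 0.153, 0.988, 0.0]
contact_force: [-1.1, 0.4, 0.9]
opening: 0.997
gripper_force: 0.0
```

Request:
{"fn": "step_arm", "kwargs": {
  "rows": [
    [0,0,0,0,0,0],
    [0,0,0,0,0,0],
    [0,0,0,0,0,0],
    [0,0,0,0,0,0],
    [0,0,0,0,0,0]
  ],
  "claw": 1,
  "squeeze": 20
}}

```text
t: 10.72
tool_pos: [452.9, -31.8, 54.8]
orientation: [0.0, 0.153, 0.988, -0.0]
contact_force: [0.1, -1.0, 1.9]
opening: 0.683
gripper_force: 0.8
```

Request:
{"fn": "step_arm", "kwargs": {
  "rows": [
    [0,0,0,0,0,0],
    [0,0,0,0,0,0],
    [0,0,0,0,0,0],
    [0,0,-10,0,0,0],
    [0,0,-20,0,0,0]
  ]
}}

```text
t: 11.13
tool_pos: [451.5, -31.5, 83.5]
orientation: [-0.002, 0.153, 0.988, 0.0]
contact_force: [0.7, -0.3, -2.5]
opening: 0.681
gripper_force: 20.0
```

Request:
{"fn": "step_arm", "kwargs": {
  "rows": [
    [0,0,-25,0,0,0],
    [0,0,-30,0,0,0],
    [0,0,-30,0,0,0],
    [0,0,-30,0,0,0],
    [0,0,-20,0,0,0]
  ]
}}

```text
t: 11.55
tool_pos: [452.8, -31.6, 222.7]
orientation: [0.001, 0.153, 0.988, 0.0]
contact_force: [0.9, -0.4, -2.1]
opening: 0.682
gripper_force: 20.0
```

Request:
{"fn": "step_arm", "kwargs": {
  "rows": [
    [0,0,-20,0,0,0],
    [0,0,0,0,0,0],
    [0,0,0,0,0,0],
    [0,0,0,0,0,0],
    [0,0,0,0,0,0]
  ]
}}

```text
t: 11.97
tool_pos: [452.2, -31.6, 238.1]
orientation: [-0.001, 0.153, 0.988, 0.0]
contact_force: [0.0, -0.1, -2.0]
opening: 0.679
gripper_force: 20.0
```

Request:
{"fn": "step_arm", "kwargs": {
  "rows": [
    [1.4,12,0,0,0,0],
    [0,20,0,0,0,0],
    [0,22,0,0,0,0],
    [0,22,0,0,0,0],
    [0,22,0,0,0,0]
  ]
}}

```text
t: 12.38
tool_pos: [480.8, 63.2, 238.3]
orientation: [-0.001, 0.153, 0.988, -0.0]
contact_force: [0.4, -0.6, -1.9]
opening: 0.682
gripper_force: 20.0
```

Request:
{"fn": "step_arm", "kwargs": {
  "rows": [
    [2,22,0,0,0,0],
    [0,22,0,0,0,0],
    [0,18,0,0,0,0],
    [0,10,0,0,0,0],
    [0,0,0,0,0,-6.2]
  ]
}}

```text
t: 12.8
tool_pos: [500.7, 132.9, 238.2]
orientation: [-0.001, 0.099, 0.995, -0.0]
contact_force: [0.8, -0.7, -2.5]
opening: 0.677
gripper_force: 20.0
```

Request:
{"fn": "step_arm", "kwargs": {
  "rows": [
    [0,0,0,0,0,0],
    [0,0,0,0,0,0],
    [0,0,0,0,0,0],
    [0,0,0,0,0,0],
    [0,0,0,0,0,0]
  ]
}}

```text
t: 13.22
tool_pos: [500.7, 131.1, 239.5]
orientation: [0.0, 0.1, 0.995, 0.0]
contact_force: [-0.1, -0.3, -1.8]
opening: 0.677
gripper_force: 20.0
```

```bash
cat > press.py <<'E'
from fit import *
def seat(X,a=-11.3,o=(539.3,253.5)):
    a=np.deg2rad(a); ex=np.array([np.cos(a),np.sin(a)]); ey=np.array([-ex[1],ex[0]])
    X=X.reshape(-1,3); X=X[np.isfinite(X).all(1)]; p=(X[:,:2]-o)@np.stack([ex,ey],1)+[-8,0]; z=X[:,2]
    for n,x0,x1,y0,y1,z0,z1 in (("front -38",-50,-25,-50,50,98,109),("far+packer 35",5,65,-50,50,98,109),("plate gap",-33,17,-30,30,5,20),("pad -90,-115",-132,-50,-160,-70,76,92),("parked 30,113",15,70,73,155,98,109)):
        q=p[(p[:,0]>x0)&(p[:,0]<x1)&(p[:,1]>y0)&(p[:,1]<y1)&(z>z0)&(z<z1)]; zz=z[(p[:,0]>x0)&(p[:,0]<x1)&(p[:,1]>y0)&(p[:,1]<y1)&(z>z0)&(z<z1)]
        if len(q)>20: print(n,len(q),rect(q),"z",np.median(zz).round(1),"x",np.percentile(q[:,0],[1,99]).round(1),"y",np.percentile(q[:,1],[1,99]).round(1))
E
python3 - <<'E'
from press import *
s=env.read_state(); q=s["orientation"]; M=R.from_quat([q[1],q[2],q[3],q[0]]).as_matrix()
print(s["t"],s["tool_pos"],"tooly ang",np.degrees(np.arctan2(M[1,1],M[0,1])))
img,d,X=cloud("wrist"); cv2.imwrite("pics/w3.png",img[...,::-1]); seat(X)
P=X.reshape(-1,3); t=s["tool_pos"]; P=P[np.isfinite(P).all(1)]; P=P[(np.abs(P[:,:2]-t[:2])<45).all(1)&(P[:,2]>190)&(P[:,2]<204)]
if len(P): print("held",rect(P[:,:2]),np.median(P[:,2]),len(P))
E
```

```text
13.2167 [500.70517188 131.12009221 239.45138269] tooly ang 78.54565427422186
front -38 933 (array([-38.4,  -1. ]), array([69.2,  9.5]), 89.9) z 102.7 x [-42.9 -33.7] y [-35.1  32.6]
far+packer 35 2800 (array([35.4, -0.8]), array([69.8, 37.1]), 89.6) z 103.0 x [17.3 53.1] y [-35.1  32.9]
plate gap 1466 (array([-6.,  0.]), array([59.9, 46. ]), 89.8) z 10.9 x [-24.6  16.7] y [-29.5  29.4]
pad -90,-115 5642 (array([ -86.9, -115.5]), array([60.3, 73.6]), 89.9) z 83.1 x [-123.5  -52.1] y [-144.8  -86.2]
parked 30,113 551 (array([37.9, 98.6]), array([43.7, 10.6]), 89.6) z 102.8 x [32.7 43. ] y [ 77.2 118.9]
held (array([478.7, 136. ]), array([62.7,  1.2]), 78.4) 197.18920376542272 682
```

View pics/w3.png

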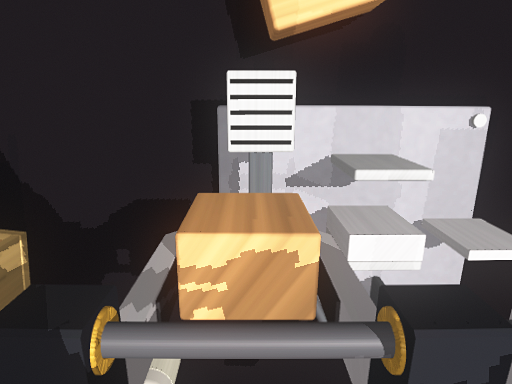

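The wrist view confirms the gap: front cheek at (385,167 px), packer with far cheek at (375,235), pedal tread at (262,110), parked thin packer at (475,237). The held blank is square in the jaws. I'll move over the seat.

Request:
{"fn": "step_arm", "kwargs": {
  "rows": [
    [-3,20,0,0,0,0],
    [-3,30,0,0,0,0],
    [-3,30,0,0,0,0],
    [-3,28,0,0,0,0],
    [-1.7,18.7,0,0,0,0]
  ]
}}

```text
t: 13.68
tool_pos: [539.4, 255.0, 239.3]
orientation: [-0.0, 0.099, 0.995, 0.0]
contact_force: [-0.5, 0.1, -2.3]
opening: 0.676
gripper_force: 20.0
```

Request:
{"fn": "step_arm", "kwargs": {
  "rows": [
    [0,0,20,0,0,0],
    [0,0,25,0,0,0],
    [0,0,20,0,0,0],
    [0,0,5,0,0,0],
    [0,0,0,0,0,0]
  ]
}}

```text
t: 14.1
tool_pos: [538.6, 252.7, 168.3]
orientation: [-0.001, 0.099, 0.995, -0.001]
contact_force: [-0.0, -0.5, -2.6]
opening: 0.68
gripper_force: 20.0
```

Request:
{"fn": "step_arm", "kwargs": {
  "rows": [
    [0,0,0,0,0,0],
    [0,0,0,0,0,0],
    [0,0,0,0,0,0],
    [0,0,0,0,0,0],
    [0,0,0,0,0,0]
  ]
}}

```text
t: 14.52
tool_pos: [539.2, 253.0, 170.1]
orientation: [0.0, 0.099, 0.995, 0.0]
contact_force: [0.1, 0.3, -1.3]
opening: 0.681
gripper_force: 20.0
```

```bash
python3 - <<'E'
from press import *
s=env.read_state(); q=s["orientation"]; M=R.from_quat([q[1],q[2],q[3],q[0]]).as_matrix()
t=np.array(s["tool_pos"]); print(s["t"],t,"tooly ang",np.degrees(np.arctan2(M[1,1],M[0,1])),"to seat in tool axes",M.T@(np.array([539.1,252.6,66.8])-t))
for n in("scene","side"):
    img,d,X=cloud(n); print(n); seat(X); cv2.imwrite(f"pics/{n}4.png",cv2.resize(img[150:350,60:460,::-1],(800,400)))
E
```

```text
14.5167 [539.24817323 253.01975921 170.08862798] tooly ang 78.64623687994987 to seat in tool axes [  0.14177917  -0.49518082 103.28830291]
scene
front -38 32 (array([-36.3,  30.5]), array([12.1,  9.7]), 65.8) z 103.4 x [-41.1 -31. ] y [23.5 35.5]
far+packer 35 531 (array([35.9,  0.2]), array([72.3, 38.9]), 87.2) z 104.6 x [17.8 54.4] y [-34.1  35.1]
plate gap 76 (array([-13.3,  20.4]), array([19. , 39.2]), 89.8) z 13.3 x [-32.9   5.3] y [11.8 29.8]
pad -90,-115 274 (array([ -86.3, -116.2]), array([88.1, 37.8]), 38.2) z 85.1 x [-123.1  -54.5] y [-142.   -84.5]
parked 30,113 258 (array([ 39.3, 112.6]), array([69.7, 13.2]), 89.5) z 104.5 x [32.9 45.4] y [ 79.1 147.3]
side
front -38 148 (array([-37.7,  -0.3]), array([15.1, 69.9]), 0.2) z 103.3 x [-45.3 -32.9] y [-34.1  33.9]
far+packer 35 65 (array([33. , 28.7]), array([37.1, 11.7]), 0.3) z 103.4 x [15.1 51.5] y [23.1 34.5]
plate gap 69 (array([-2.4, 19.6]), array([20.5, 38.6]), 90.0) z 12.4 x [-21.5  17. ] y [ 9.6 29.7]
pad -90,-115 647 (array([ -88.2, -115.4]), array([76.4, 62.5]), 1.4) z 83.3 x [-125.8  -52.5] y [-143.9  -84.5]
parked 30,113 145 (array([ 37.7, 112.3]), array([14.9, 69.3]), 0.5) z 103.0 x [30.5 44. ] y [ 78.  146.3]
```

Request:
{"fn": "step_arm", "kwargs": {
  "rows": [
    [0,0,6,0,0,0],
    [0,0,7,0,0,0],
    [0,0,5,0,0,0],
    [0,0,4,0,0,0],
    [0,0,3,0,0,0]
  ]
}}

```text
t: 15.03
tool_pos: [538.9, 252.9, 143.5]
orientation: [-0.0, 0.099, 0.995, -0.0]
contact_force: [-0.4, -0.3, -1.4]
opening: 0.68
gripper_force: 20.0
```

Request:
{"fn": "step_arm", "kwargs": {
  "rows": [
    [0,0,5,0,0,0],
    [0,0,5,0,0,0],
    [0,0,5,0,0,0],
    [0,0,5,0,0,0],
    [0,0,5,0,0,0]
  ]
}}

```text
t: 15.45
tool_pos: [539.0, 253.0, 118.9]
orientation: [-0.0, 0.099, 0.995, -0.0]
contact_force: [0.9, -1.1, -1.7]
opening: 0.68
gripper_force: 20.0
```

No contact, and the blank is inside the jaws. I'll go down to about 3 mm above the plate.

Request:
{"fn": "step_arm", "kwargs": {
  "rows": [
    [0,0,6,0,0,0],
    [0,0,6,0,0,0],
    [0,0,6,0,0,0],
    [0,0,6,0,0,0],
    [0,0,6,0,0,0]
  ]
}}

```text
t: 15.87
tool_pos: [539.1, 253.0, 88.8]
orientation: [-0.0, 0.099, 0.995, -0.0]
contact_force: [0.5, 0.3, -2.2]
opening: 0.679
gripper_force: 20.0
```

Request:
{"fn": "step_arm", "kwargs": {
  "rows": [
    [0,0,6,0,0,0],
    [0,0,5,0,0,0],
    [0,0,4,0,0,0],
    [0,0,2,0,0,0],
    [0,0,1,0,0,0]
  ]
}}

```text
t: 16.28
tool_pos: [539.0, 253.0, 71.1]
orientation: [-0.0, 0.099, 0.995, -0.0]
contact_force: [0.2, -0.8, -2.3]
opening: 0.682
gripper_force: 20.0
```

Request:
{"fn": "step_arm", "kwargs": {
  "rows": [
    [0,0,0,0,0,0],
    [0,0,0,0,0,0],
    [0,0,0,0,0,0],
    [0,0,0,0,0,0],
    [0,0,0,0,0,0]
  ]
}}

```text
t: 16.7
tool_pos: [539.2, 253.0, 71.6]
orientation: [0.0, 0.099, 0.995, 0.0]
contact_force: [-0.0, 0.3, -2.3]
opening: 0.68
gripper_force: 20.0
```

Request:
{"fn": "step_arm", "kwargs": {
  "rows": [
    [0,0,1,0,0,0],
    [0,0,1,0,0,0],
    [0,0,1,0,0,0],
    [0,0,0,0,0,0],
    [0,0,0,0,0,0]
  ]
}}

```text
t: 17.12
tool_pos: [539.0, 253.0, 68.3]
orientation: [-0.0, 0.099, 0.995, -0.0]
contact_force: [1.6, 0.0, -1.1]
opening: 0.68
gripper_force: 20.0
```

Request:
{"fn": "step_arm", "kwargs": {
  "rows": [
    [0,0,0.5,0,0,0],
    [0,0,0.5,0,0,0],
    [0,0,0.5,0,0,0],
    [0,0,0,0,0,0],
    [0,0,0,0,0,0]
  ]
}}

```text
t: 17.53
tool_pos: [539.1, 253.0, 66.9]
orientation: [-0.0, 0.099, 0.995, 0.0]
contact_force: [-1.5, -0.3, -1.9]
opening: 0.678
gripper_force: 20.0
```

Request:
{"fn": "step_arm", "kwargs": {
  "rows": [
    [0,0,0.4,0,0,0],
    [0,0,0.3,0,0,0],
    [0,0,0.3,0,0,0],
    [0,0,0,0,0,0],
    [0,0,0,0,0,0]
  ]
}}

```text
t: 17.95
tool_pos: [539.1, 253.0, 66.8]
orientation: [0.0, 0.099, 0.995, 0.0]
contact_force: [-4.2, -1.8, 9.1]
opening: 0.679
gripper_force: 20.0
```

It's seated, so I'll release and rise.

Request:
{"fn": "step_arm", "kwargs": {
  "rows": [
    [0,0,0,0,0,0],
    [0,0,0,0,0,0],
    [0,0,0,0,0,0],
    [0,0,0,0,0,0],
    [0,0,0,0,0,0]
  ],
  "claw": -1
}}

```text
t: 18.37
tool_pos: [539.1, 253.0, 65.9]
orientation: [0.0, 0.099, 0.995, 0.0]
contact_force: [-0.8, 0.5, 0.5]
opening: 0.982
gripper_force: 0.0
```

Request:
{"fn": "step_arm", "kwargs": {
  "rows": [
    [0,0,-5,0,0,0],
    [0,0,-15,0,0,0],
    [0,0,-25,0,0,0],
    [0,0,-30,0,0,0],
    [0,0,-30,0,0,0]
  ]
}}

```text
t: 18.78
tool_pos: [538.8, 252.9, 172.3]
orientation: [-0.0, 0.099, 0.995, -0.0]
contact_force: [0.6, 0.8, 0.3]
opening: 0.999
gripper_force: 0.0
```

Request:
{"fn": "step_arm", "kwargs": {
  "rows": [
    [0,0,-30,0,0,0],
    [0,0,-30,0,0,0],
    [0,0,0,0,0,0],
    [0,0,0,0,0,0],
    [0,0,0,0,0,0]
  ]
}}

```text
t: 19.2
tool_pos: [538.8, 252.9, 230.3]
orientation: [-0.0, 0.099, 0.995, -0.0]
contact_force: [-0.0, -0.2, -0.0]
opening: 1.003
gripper_force: 0.0
```

```bash
python3 - <<'E'
from press import *
s=env.read_state(); q=s["orientation"]; M=R.from_quat([q[1],q[2],q[3],q[0]]).as_matrix(); t=s["tool_pos"]
img,d,X=cloud("wrist"); cv2.imwrite("pics/w5.png",img[...,::-1]); seat(X)
a=np.deg2rad(-11.4); ex=np.array([np.cos(a),np.sin(a)]); ey=np.array([-ex[1],ex[0]])
P=X.reshape(-1,3); P=P[np.isfinite(P).all(1)]; p=(P[:,:2]-[539.1,252.6])@np.stack([ex,ey],1)
m=(np.abs(p[:,0])<24)&(np.abs(p[:,1])<45)&(P[:,2]>74)&(P[:,2]<90); print("blank rel seat",rect(p[m]),np.median(P[m,2]))
pad=np.array([539.1,252.6])+ex*-82+ey*-115; print("pad",pad,"shift",M.T@np.array([pad[0]-t[0],pad[1]-t[1],0]),t)
E
```

```text
front -38 1089 (array([-37.6,  -0.8]), array([10.5, 69.7]), 0.0) z 102.6 x [-42.7 -32.5] y [-34.6  33. ]
far+packer 35 3079 (array([34.5, -0.6]), array([70.2, 36.4]), 89.9) z 102.8 x [17.2 52. ] y [-34.6  33.7]
pad -90,-115 6172 (array([ -87. , -114.8]), array([74. , 60.7]), 0.0) z 83.1 x [-123.2  -51.9] y [-144.1  -85.3]
parked 30,113 546 (array([ 38. , 125.4]), array([10. , 44.2]), 0.1) z 102.8 x [33.4 42.8] y [104.5 146.6]
blank rel seat (array([0.4, 0.8]), array([41.1, 64.1]), 0.1) 80.80822768435016
pad [435.98716954 156.07671683] shift [  81.75184203 -115.12148116    0.12314052] [538.79036245 252.86430794 230.27129496]
```

View pics/w5.png

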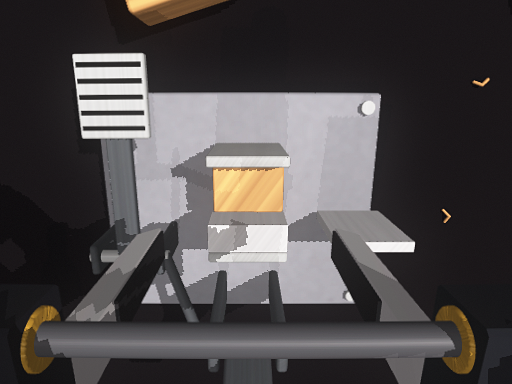

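The wrist view shows the blank standing at (248,190 px), within 1 mm of centre between the front cheek and the packer, with the pedal tread at (112,95). Next is the pedal, with the gripper shut.

Request:
{"fn": "step_arm", "kwargs": {
  "rows": [
    [12,-17,0,0,0,0],
    [17,-25,0,0,0,0],
    [20,-28,0,0,0,0],
    [20,-28,0,0,0,0],
    [12.8,-17.1,0,0,0,0]
  ],
  "claw": 1
}}

```text
t: 19.67
tool_pos: [433.9, 154.7, 229.6]
orientation: [-0.001, 0.099, 0.995, -0.001]
contact_force: [0.2, -0.7, 0.7]
opening: 0.682
gripper_force: 0.0
```

Request:
{"fn": "step_arm", "kwargs": {
  "rows": [
    [0,0,0,0,0,0],
    [0,0,0,0,0,0],
    [0,0,0,0,0,0],
    [0,0,0,0,0,0],
    [0,0,0,0,0,0]
  ]
}}

```text
t: 20.08
tool_pos: [436.6, 156.7, 230.4]
orientation: [-0.0, 0.099, 0.995, -0.0]
contact_force: [-0.4, -0.6, 0.2]
opening: 0.33
gripper_force: 0.0
```

Request:
{"fn": "step_arm", "kwargs": {
  "rows": [
    [0,0,20,0,0,0],
    [0,0,25,0,0,0],
    [0,0,25,0,0,0],
    [0,0,25,0,0,0],
    [0,0,15,0,0,0]
  ]
}}

```text
t: 20.5
tool_pos: [435.6, 156.3, 118.3]
orientation: [-0.001, 0.099, 0.995, -0.001]
contact_force: [-0.5, -0.2, -0.5]
opening: 0.01
gripper_force: 0.0
```

Request:
{"fn": "step_arm", "kwargs": {
  "rows": [
    [0,0,4,0,0,0],
    [0,0,4,0,0,0],
    [0,0,4,0,0,0],
    [0,0,4,0,0,0],
    [0,0,4,0,0,0]
  ]
}}

```text
t: 20.92
tool_pos: [436.6, 156.5, 101.7]
orientation: [0.001, 0.099, 0.995, 0.0]
contact_force: [-2.9, 0.8, 5.5]
opening: 0.007
gripper_force: 3.0
```

Request:
{"fn": "step_arm", "kwargs": {
  "rows": [
    [0,0,4,0,0,0],
    [0,0,4,0,0,0],
    [0,0,4,0,0,0],
    [0,0,4,0,0,0],
    [0,0,4,0,0,0]
  ]
}}

```text
t: 21.33
tool_pos: [437.4, 156.4, 82.1]
orientation: [0.002, 0.099, 0.995, 0.001]
contact_force: [1.9, -1.9, 8.6]
opening: 0.003
gripper_force: 3.9
```

Request:
{"fn": "step_arm", "kwargs": {
  "rows": [
    [0,0,3,0,0,0],
    [0,0,3,0,0,0],
    [0,0,2,0,0,0],
    [0,0,2,0,0,0],
    [0,0,2,0,0,0]
  ]
}}

```text
t: 21.75
tool_pos: [438.3, 156.5, 70.7]
orientation: [0.003, 0.099, 0.995, 0.001]
contact_force: [3.5, -2.3, 11.1]
opening: 0.007
gripper_force: 4.5
```

Request:
{"fn": "step_arm", "kwargs": {
  "rows": [
    [0,0,1,0,0,0],
    [0,0,1,0,0,0],
    [0,0,0.5,0,0,0],
    [0,0,0,0,0,0],
    [0,0,0,0,0,0]
  ]
}}

```text
t: 22.17
tool_pos: [438.2, 156.6, 68.3]
orientation: [0.003, 0.099, 0.995, 0.001]
contact_force: [2.5, -1.4, 9.6]
opening: 0.004
gripper_force: 4.7
```

Request:
{"fn": "step_arm", "kwargs": {
  "rows": [
    [0,0,1,0,0,0],
    [0,0,0.7,0,0,0],
    [0,0,0.5,0,0,0],
    [0,0,0,0,0,0],
    [0,0,0,0,0,0]
  ]
}}

```text
t: 22.58
tool_pos: [438.4, 156.6, 66.2]
orientation: [0.003, 0.099, 0.995, 0.001]
contact_force: [3.7, -1.8, 11.0]
opening: 0.003
gripper_force: 4.8
```

Request:
{"fn": "step_arm", "kwargs": {
  "rows": [
    [0,0,0.5,0,0,0],
    [0,0,0.5,0,0,0],
    [0,0,0,0,0,0],
    [0,0,0,0,0,0],
    [0,0,0,0,0,0]
  ]
}}

```text
t: 23.0
tool_pos: [438.4, 156.6, 65.2]
orientation: [0.003, 0.099, 0.995, 0.001]
contact_force: [3.4, -1.5, 12.0]
opening: 0.01
gripper_force: 4.9
```

Request:
{"fn": "step_arm", "kwargs": {
  "rows": [
    [0,0,0.7,0,0,0],
    [0,0,0.7,0,0,0],
    [0,0,0,0,0,0],
    [0,0,0,0,0,0],
    [0,0,0,0,0,0]
  ]
}}

```text
t: 23.42
tool_pos: [438.4, 156.7, 63.9]
orientation: [0.003, 0.099, 0.995, 0.001]
contact_force: [3.3, -1.2, 11.2]
opening: 0.006
gripper_force: 5.1
```

Request:
{"fn": "step_arm", "kwargs": {
  "rows": [
    [0,0,0.5,0,0,0],
    [0,0,0.5,0,0,0],
    [0,0,0,0,0,0],
    [0,0,0,0,0,0],
    [0,0,0,0,0,0]
  ]
}}

```text
t: 23.83
tool_pos: [438.6, 156.6, 63.0]
orientation: [0.003, 0.099, 0.995, 0.001]
contact_force: [3.8, -1.5, 11.3]
opening: 0.006
gripper_force: 5.1
```

Request:
{"fn": "step_arm", "kwargs": {
  "rows": [
    [0,0,0.7,0,0,0],
    [0,0,0.7,0,0,0],
    [0,0,0,0,0,0],
    [0,0,0,0,0,0],
    [0,0,0,0,0,0]
  ]
}}

```text
t: 24.25
tool_pos: [438.9, 156.7, 62.2]
orientation: [0.003, 0.099, 0.995, 0.001]
contact_force: [1.8, -2.6, 21.3]
opening: 0.006
gripper_force: 9.6
```

Request:
{"fn": "step_arm", "kwargs": {
  "rows": [
    [0,0,0.5,0,0,0],
    [0,0,0.5,0,0,0],
    [0,0,0,0,0,0],
    [0,0,0,0,0,0],
    [0,0,0,0,0,0]
  ]
}}

```text
t: 24.67
tool_pos: [439.1, 156.7, 61.8]
orientation: [0.004, 0.099, 0.995, 0.001]
contact_force: [-2.2, -4.9, 30.6]
opening: 0.006
gripper_force: 14.9
```

The force jumps at the stop, about 46 mm down. I'll hold there, then come up smoothly.

Request:
{"fn": "step_arm", "kwargs": {
  "rows": [
    [0,0,0,0,0,0],
    [0,0,0,0,0,0],
    [0,0,0,0,0,0],
    [0,0,0,0,0,0],
    [0,0,0,0,0,0]
  ]
}}

```text
t: 25.08
tool_pos: [439.1, 156.7, 61.8]
orientation: [0.004, 0.099, 0.995, 0.001]
contact_force: [-2.0, -4.7, 30.2]
opening: 0.008
gripper_force: 14.9
```

Request:
{"fn": "step_arm", "kwargs": {
  "rows": [
    [0,0,0,0,0,0],
    [0,0,0,0,0,0],
    [0,0,0,0,0,0],
    [0,0,0,0,0,0],
    [0,0,0,0,0,0]
  ]
}}

```text
t: 25.5
tool_pos: [439.1, 156.7, 61.8]
orientation: [0.004, 0.099, 0.995, 0.001]
contact_force: [-2.5, -3.9, 31.2]
opening: 0.005
gripper_force: 14.9
```

```bash
python3 - <<'E'
from h import *
a,b=[env.get_image(n)[0] for n in("scene","side")]
cv2.imwrite("pics/down.png",np.hstack([cv2.resize(a[160:360,220:440],(400,364)),cv2.resize(b[140:340,70:290],(400,364))])[...,::-1])
E
```

```text
(no output)
```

View pics/down.png

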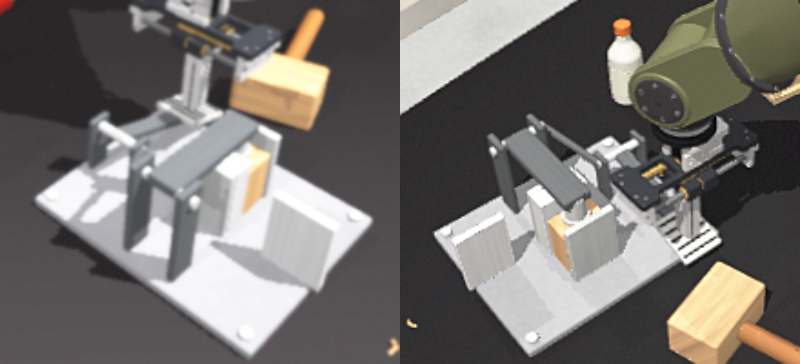

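Request:
{"fn": "step_arm", "kwargs": {
  "rows": [
    [0,0,0,0,0,0],
    [0,0,0,0,0,0],
    [0,0,0,0,0,0],
    [0,0,0,0,0,0],
    [0,0,0,0,0,0]
  ]
}}

```text
t: 26.02
tool_pos: [439.1, 156.7, 61.8]
orientation: [0.004, 0.099, 0.995, 0.001]
contact_force: [-2.2, -5.1, 31.6]
opening: 0.002
gripper_force: 14.9
```

Request:
{"fn": "step_arm", "kwargs": {
  "rows": [
    [0,0,-3,0,0,0],
    [0,0,-4,0,0,0],
    [0,0,-4,0,0,0],
    [0,0,-4,0,0,0],
    [0,0,-4,0,0,0]
  ]
}}

```text
t: 26.43
tool_pos: [436.4, 156.8, 78.6]
orientation: [0.0, 0.099, 0.995, 0.001]
contact_force: [-6.2, 2.9, 5.3]
opening: 0.006
gripper_force: 3.7
```

Request:
{"fn": "step_arm", "kwargs": {
  "rows": [
    [0,0,-4,0,0,0],
    [0,0,-4,0,0,0],
    [0,0,-4,0,0,0],
    [0,0,-4,0,0,0],
    [0,0,-4,0,0,0]
  ]
}}

```text
t: 26.85
tool_pos: [436.3, 156.5, 98.4]
orientation: [0.0, 0.099, 0.995, 0.0]
contact_force: [-4.2, 0.7, 5.6]
opening: 0.005
gripper_force: 2.6
```

Request:
{"fn": "step_arm", "kwargs": {
  "rows": [
    [0,0,-4,0,0,0],
    [0,0,-4,0,0,0],
    [0,0,-4,0,0,0],
    [0,0,-15,0,0,0],
    [0,0,-30,0,0,0]
  ]
}}

```text
t: 27.27
tool_pos: [435.2, 155.7, 152.9]
orientation: [-0.002, 0.099, 0.995, -0.001]
contact_force: [1.0, 0.9, 0.1]
opening: 0.005
gripper_force: 0.0
```

Request:
{"fn": "step_arm", "kwargs": {
  "rows": [
    [0,0,-30,0,0,0],
    [0,0,-30,0,0,0],
    [0,0,-20,0,0,0],
    [0,0,0,0,0,0],
    [0,0,0,0,0,0]
  ]
}}

```text
t: 27.68
tool_pos: [436.6, 156.2, 235.1]
orientation: [0.001, 0.099, 0.995, 0.0]
contact_force: [1.1, 0.4, -0.5]
opening: 0.005
gripper_force: 0.0
```

The down view shows the press arm swung over with its foot on the blank: (262,150 px) in the left crop, (575,210) in the right. Before handing in, I'll check the pedal height and the blank's position.

```bash
python3 - <<'E'
from press import *
a=np.deg2rad(-11.4); ex=np.array([np.cos(a),np.sin(a)]); ey=np.array([-ex[1],ex[0]])
for n in("side","scene","wrist"):
    img,d,X=cloud(n); print(n); seat(X)
    P=X.reshape(-1,3); P=P[np.isfinite(P).all(1)]; p=(P[:,:2]-[539.1,252.6])@np.stack([ex,ey],1)
    m=(np.abs(p[:,0])<24)&(np.abs(p[:,1])<45)&(P[:,2]>77)&(P[:,2]<90)
    if m.sum()>20: print("blank",rect(p[m]),np.median(P[m,2]))
    m=(p[:,0]>80)&(p[:,0]<200)&(np.abs(p[:,1])<50)&(P[:,2]<300)
    if m.sum(): print("arm top",np.percentile(P[m,2],99))
E
```

```text
side
front -38 144 (array([-39.5,  -0.2]), array([69.4, 13.1]), 89.1) z 102.9 x [-45.5 -33.1] y [-34.7  33.7]
far+packer 35 379 (array([33.6,  0.3]), array([40.5, 70.8]), 0.8) z 103.7 x [14.9 52.8] y [-34.1  34.5]
pad -90,-115 640 (array([ -88.7, -114.1]), array([76.2, 60.6]), 0.6) z 83.3 x [-126.   -53.2] y [-143.4  -84.4]
parked 30,113 153 (array([ 36.2, 112.4]), array([14.7, 69.8]), 1.5) z 102.5 x [29.8 43.5] y [ 78.6 146.6]
blank (array([4.9, 1.2]), array([43. , 65.6]), 4.8) 81.75716537406856
arm top 271.3997617102362
scene
front -38 172 (array([-36.4,   0.7]), array([69.2, 13.4]), 88.2) z 104.0 x [-42.7 -30.7] y [-32.7  34.5]
far+packer 35 523 (array([35.5,  0.4]), array([71.5, 39.3]), 90.0) z 104.7 x [17.7 54.4] y [-33.4  35.2]
pad -90,-115 405 (array([ -89.8, -113.5]), array([72.7, 59.8]), 1.1) z 84.9 x [-124.4  -54.6] y [-142.1  -84.1]
parked 30,113 255 (array([ 39.4, 113.2]), array([69.5, 13.8]), 89.6) z 104.5 x [33.5 45.5] y [ 78.8 147.3]
blank (array([-2.6,  2.1]), array([64.1, 43.2]), 89.0) 82.88176429803332
arm top 272.2616518835624
wrist
front -38 864 (array([-38.3,  -0.7]), array([69.7, 10.1]), 89.3) z 102.8 x [-42.9 -33.7] y [-35.   33.4]
far+packer 35 943 (array([25.4,  7.1]), array([53.9, 18.5]), 89.5) z 102.8 x [16.6 34.2] y [-17.8  33.2]
pad -90,-115 4968 (array([ -87.4, -115.5]), array([74.8, 60. ]), 0.0) z 83.1 x [-124.5  -52.8] y [-144.7  -86.2]
parked 30,113 248 (array([ 33.6, 108.7]), array([ 4.3, 64.1]), 2.2) z 101.0 x [32.3 35.3] y [ 77.  139.1]
blank (array([2.7, 0.4]), array([65.6, 39.4]), 85.9) 81.06493378523163
arm top 104.03996859232525
```

```bash
python3 -c "
from bench import env
print(env.finish_job())"
```

```text
the job is handed in; nothing more can be done
None
```

The narrow blank is standing upright in the narrow gap, within about 1–2 mm of centre along the cheeks; the pedal was pressed to its stop, held over a second and came fully back up, and the job is handed in at about 28 s.

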